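# Lock a brass bar in the bench press, release it, slide it out

### The arm

A 6-joint arm with a two-finger parallel gripper is mounted at the origin on a cart in front of the work surface, level with it; the furniture and walls round the work are solid. World frame = base frame: x ahead of the robot, y to its left, z up, the work surface at z = 0. Lengths are in m, angles in rad, forces in N, time in s.
With the tool pointing down it reaches from about 0.425 to 0.95 m from the base axis. Payload 3.5 kg.
Tool frame: the origin (TCP) lies on the centre line of the jaws, within the pads' length; the fingertips stand 14 mm ahead of it and the grasp point (between the pads) lies 5 mm behind it (ctrl.tip_reach is the distance from the TCP to the fingertips, in m); z points along the fingers, y is the line along which they close (so a half turn about z gives the same grasp; the last joint's range is limited). The gripper opens to 85 mm and grips with 20 to 120 N. Pads are 22 mm wide; open, the fingers measure 114 mm over their backs; the gripper's body (76 mm by 85 mm) begins 54 mm behind the grasp point. The pads swing forward as they close: fully open they stand 13 mm farther back than shut.
Start: joints at [-1.403, 0.286, 1.577, -0, 1.279, -0.15], TCP at [0.211, -0.641, 0.245] pointing down, gripper open.
Joint ranges: [-2.77, 2.77], [-0.9, 2.22], [0.21, 2.48], [-1.53, 4.67], [0.24, 2.81], [-2.84, 2.84]. Speed limits (rad/s): [2.79, 2.79, 3.14, 3.14, 3.14, 3.14].

### API

Orientations are given as a unit quaternion [x, y, z, w].
In Python, from plant import get_state, imaging, workorder, ctrl gives the robot as it stands. The module is installed in compiled form; this text tells all that it offers.
- The arm moves only by the shell command python3 -m jog 'ROWS' [FORCE]. ROWS is JSON, a list of rows, each a list of 7 numbers: the closure, from 0 (fully open) to 1 (shut), then the shift along the tool's x, y, z in mm, then the turn, a rotation vector about the tool's x, y, z in rad. In form: [[gripper, tx, ty, tz, ax, ay, az], ...]. A call has 1 to 12 rows; each row is the pose to reach, as a shift and turn from the pose commanded when the call began, along the tool's axes at that moment; what a row does not reach only later rows make up. A row lasts 1/10 s, in which the tool goes at most 50 mm and 8.59 degrees, less where a joint would pass 70% of its speed; a pose out of reach is approached as far as the arm can. A call with a gripper value outside its range is refused whole. The fingers move at their own pace and stop on an object; FORCE is the grip in N (left out, the last holds). Time passes only in rows, so rows that repeat a pose let the fingers close. It gives the time, the measured TCP pose, the force, the opening and the grip force at its end, in the units of the state.
- get_state(): the state, without advancing time (a new reading comes with each control period).
- imaging.read_camera(name): name is "scene" or "top" or "wrist"; returns a dict with "image" (420x560x3 uint8, blue, green, red), "fx", "fy", "cx", "cy" (pixels), "R" (3x3) and "t" (3): a world point X has camera coordinates R X + t; the wrist camera has in their place "tool_from_camera" (4x4, takes a point from camera to tool coordinates, whose origin is the TCP and whose axes are the flange's). Camera axes: x right, y down, z forward; pixel columns grow to the right and rows downward; lengths in m; the calibration is good to about 2 mm. A picture is of the moment at which its call begins: read the wrist's pose just before it. There is no depth.
- workorder.sign_off(): hands the job in; it is judged then, once.
The state is a dict: "time": time; "qpos": joint angles; "dq": joint speeds; "joint_efforts": joint torques, N m; "eef_pos": TCP position; "tcp_rot": TCP orientation; "contact_force": force on the tool from outside, world axes, zero at the start; "wrist_torque": the same for the moment, N m; "opening": opening from 0.0 (shut) to 1.0 (fully open); "finger_force": force on a finger pad.
Only numpy, scipy, OpenCV 4.12 (cv2) and the standard library are available. Lean on these libraries where they do the work, as an engineer would, in place of code of your own. Each camera call takes 0.05 s, during which the arm holds its last target. There are 200 camera calls.

### The job

Take the brass bar (not the copper one) from its rack, turn it from its edge onto its broad face and slide it flat into the press, under the raised clamp bar and up to the end stop. Swing the orange handle down until it snaps over centre and locks onto the bar, leave it locked for two seconds, then press the red release lever so that the press springs open. Slide the brass bar out from beneath and leave it lying flat in the middle of the soldering board.

Things in the scene. Friction and masses are not known exactly. Their poses are not given: they have to be found in the camera images.
- brass_bar_center (a point): centre of the loose yellow brass bar, 120 x 26 x 10 mm, 0.16 kg; x axis along its length, z along the 26 mm width, y through the 10 mm thickness. It starts on its long narrow edge (z up) in a groove of the rack, top 32 mm over the bench. Both ends and faces are alike. Standing on edge, it tips onto its broad face if pushed sideways near its top.
- copper_bar_center (a point): centre of the reddish copper bar, same size and axes, on edge in the other groove of the rack; leave it there
- rack_mid (a point): middle of the top of the fixed wooden rack, 80 x 120 x 14 mm (x, y, z). Two grooves along its x axis lie at y = +40 and -40 mm, 13.8 mm wide, 8 mm deep (floor 6 mm over the bench). Which bar is in which groove varies.
- solder_board: fixed grey-brown soldering board, 95 x 115 x 11 mm (x, y, z), origin at the centre of its underside, free on top: the bar may also be stood and tipped over on it. The finished bar must end here.
- press: fixed bench press with a locking toggle clamp. Origin on the bench under the clamp bar's pin; z up. Base plate 12 mm thick, x -60 to 110, y -45 to 45 mm. The clamp bar (16 mm wide) reaches from its pin (58 mm high) to x = 90 mm; its rubber pad comes down at x = 70, y = 0. Open, it slopes up at 0.61 rad, the pad over 30 mm above the seat. The frame (x -56 to 6, y -21 to 21 mm) is 83 mm high.
- press_seat (a point): where the seated brass bar's centre must be, 25 mm high (press x = 70, y = 28 mm; axes as the press): flat, along press y, on an anvil 20 mm high between rails 29 mm apart, 7 mm high (y -38 to 42 mm), its inner end at the stop (y = -32 mm, 12 mm high). Way in and out: level, from +y. The outer end overhangs freely from press y = 45 to 88 mm; grip it there across its width from above.
- press_pivot (a point): middle of the handle's hinge pin, 72 mm over the bench, at press x = -40, y = 0; the pin runs along the press's y axis; axes as the press
- handle_grip (a point): on the axis of the orange grip, a rod 17 mm thick, 60 mm from the handle's pin (the grip runs from 30 to 85 mm). Open, the handle slopes up from the pin towards press -x at 0.9 rad; locked it lies level towards press -x, 72 mm high. Pinch it across press y from above (it may slip a little: follow on to the stop) or push it down, on an arc about the pin; 3 to 12 N.
- press_handle (a joint): handle angle: 0 = open (held there by a spring), 0.9 = locked against its stop; slope over level is 0.9 minus this. Dead centre is at about 0.75: short of it the handle springs back open, past it the press stays locked. Handle, clamp bar and release lever move together.
- press_pad (a joint): how far the sprung rubber pad is pushed in, m: 0 free, about 0.003 when locked onto the bar
- press_release: red-ended release lever sticking out on the press's -y side; origin at its hinge (press x = -20, y = -26 mm, 44 mm high)
- release_pad (a point): top of the red paddle (24 x 26 mm), 50 mm out from the lever's hinge, at press x = -20, y about -74 mm. Open, it hangs about 33 mm high; locking raises it to about 63 mm. Pressing it down some 6 mm (3 to 15 N) takes the handle back over centre and the press springs open by itself; pressing on to 20 mm does no harm.
Not all that is in view belongs to the job. There is more than one size of the press; the one meant has the size given above.

How it is judged:
On the way, in this order (a step that is already met when the one before it is completed fails the run):
1. the brass bar lies flat on the anvil between the rails, its inner end at the stop, the press still open (x of brass_bar_center in the frame of press_seat between -0.004 and 0.004 m and y of brass_bar_center in the frame of press_seat between -0.005 and 0.01 m and z of brass_bar_center in the frame of press_seat between -0.003 and 0.003 m and angle between the y axis of brass_bar_center and the z axis of press, either way round below 0.12 rad and value of joint press_handle below 0.4 rad), for 0.2 s.
2. the press is locked over centre, its pad pressed onto the seated brass bar, for 1.7 s (value of joint press_handle above 0.87 rad and value of joint press_pad above 0.0015 m and y of brass_bar_center in the frame of press_seat between -0.006 and 0.015 m and angle between the y axis of brass_bar_center and the z axis of press, either way round below 0.12 rad), for 1.7 s.
3. the release lever is pressed and takes the handle back off its stop (contact force between any of the fingers, the arm and press_release above 0.5 N and value of joint press_handle below 0.86 rad).
At the end, for the whole second after the job is handed in: The brass bar lies still and flat on the soldering board, its centre within 30 mm of the board's centre along each of its sides; the press stands open (handle angle below 0.25 rad); the copper bar is within 15 mm of where it began (x of brass_bar_center in the frame of solder_board between -0.03 and 0.03 m and y of brass_bar_center in the frame of solder_board between -0.03 and 0.03 m and height (world z) of brass_bar_center between 0.012 and 0.02 m and angle between the y axis of brass_bar_center and the z axis of solder_board, either way round below 0.12 rad and value of joint press_handle below 0.25 rad and distance of copper_bar_center from where it was at the start of the episode below 0.015 m); the robot touches nothing.
It fails at once if the copper bar is taken from its place (moved more than 25 mm) (distance of copper_bar_center from where it was at the start of the episode above 0.025 m).
It also fails if it takes over 72 s, if anything falls off the work surface, if the arm or the gripper's body presses on something with over 40 N, if the wrist force passes 120 N, or if a joint passes its speed limit or range.

## Working session

There is one attempt and no reset: what is moved stays moved. The work goes in short steps, Python scripts to look and compute and a shell command to move; the robot and the scene stay as the last step left them, time stands still between calls to the robot, and variables do not carry over. Pictures are saved under pics/ and viewed, at most 14 in all, crops included, and the job is handed in when it is done.

```bash
mkdir -p pics
cat > h.py <<'E'
import numpy as np, cv2
from plant import get_state, imaging, workorder, ctrl
from scipy.spatial.transform import Rotation as Ro
def cam(n):
    s=get_state(); c=imaging.read_camera(n)
    K=np.array([[c['fx'],0,c['cx']],[0,c['fy'],c['cy']],[0,0,1]])
    if n=='wrist':
        T=np.array(c['tool_from_camera']); A=Ro.from_quat(s['tcp_rot']).as_matrix()
        Rwc=A@T[:3,:3]; o=A@T[:3,3]+np.array(s['eef_pos'])
    else:
        R=np.array(c['R']); Rwc=R.T; o=-R.T@np.array(c['t'])
    return c['image'],K,Rwc,o
def ray(px,K,Rwc,o,z):
    d=Rwc@np.linalg.inv(K)@np.array([px[0],px[1],1.]); return o+d*(z-o[2])/d[2]
def proj(X,K,Rwc,o):
    p=K@(Rwc.T@(np.array(X)-o)); return p[:2]/p[2]
E
python3 - <<'E'
from h import *
for n in ('scene','top'):
    i,K,R,o=cam(n); np.savez(n,i=i,K=K,R=R,o=o); cv2.imwrite(f'pics/{n}.png',i); print(n,o.round(3),R.round(2).tolist())
E
```

```text
scene [-0.196  0.622  0.683] [[-0.61, -0.42, 0.67], [-0.79, 0.3, -0.53], [0.02, -0.85, -0.52]]
top [ 0.334 -0.043  1.138] [[0.37, -0.91, 0.21], [-0.93, -0.36, 0.09], [-0.01, -0.22, -0.97]]
```

View pics/top.png

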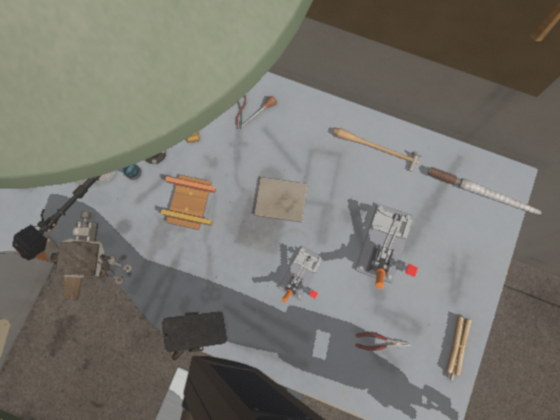

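View pics/scene.png

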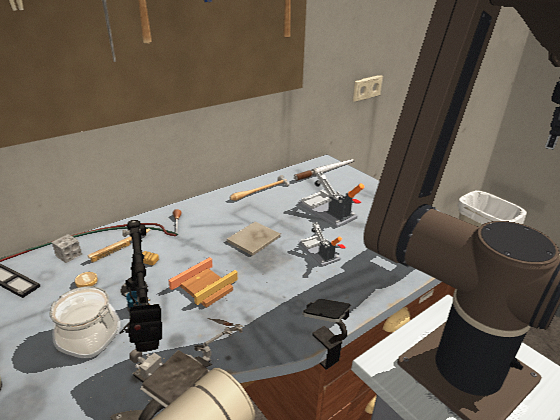

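The top view shows the rack at (188,202), with the copper bar at (190,184) and the brass bar at (187,217). The board is at (281,198). There are two candidate presses, large at (388,245) and small at (300,276). The lamp shade hangs top-left and will be an obstacle. I'll check sizes by casting rays, then look at one crop.

Run:
```python
from h import *
d=np.load('top.npz'); i,K,R,o=[d[k] for k in 'iKRo']
hsv=cv2.cvtColor(i,cv2.COLOR_BGR2HSV)
def blobs(lo,hi,z,name,amin=40):
    m=cv2.inRange(hsv,lo,hi); n,l,s,c=cv2.connectedComponentsWithStats(m)
    for k in range(1,n):
        if s[k,4]>amin:
            pts=np.argwhere(l==k)[:,::-1].astype(np.float32)
            w=np.array([ray(p,K,R,o,z)[:2] for p in pts],np.float32)
            r=cv2.minAreaRect(w); print(name,c[k].round(1),s[k,4],np.round(r[0],4),(np.array(r[1])*1000).round(0),round(r[2],1))
blobs((0,150,120),(4,255,255),.033,'red'); blobs((5,150,110),(17,255,255),.1,'orange'); blobs((18,130,100),(30,255,255),.032,'yellow')
for p in [(262,177),(307,180),(300,221),(255,216)]: print('board',p,ray(p,K,R,o,.011).round(3)[:2])
c=cv2.resize(i[155:315,150:430],None,fx=2.85,fy=2.85,interpolation=cv2.INTER_CUBIC); cv2.imwrite('pics/crop.png',c)
```

```text
red [411.2 269.9] 81 [ 0.542 -0.254] [22. 20.] 84.4
orange [380.3 278.1] 103 [ 0.4887 -0.1862] [39. 17.] 14.9
orange [287.1 295.1] 46 [ 0.3816 -0.0149] [ 9. 26.] 79.3
yellow [193.1 137.8] 44 [0.6514 0.3388] [13. 25.] 41.3
yellow [185.2 216.5] 236 [0.4668 0.2737] [ 13. 118.] 9.1
board (262, 177) [0.627 0.148]
board (307, 180) [0.66  0.044]
board (300, 221) [0.559 0.023]
board (255, 216) [0.531 0.127]
```

View pics/crop.png

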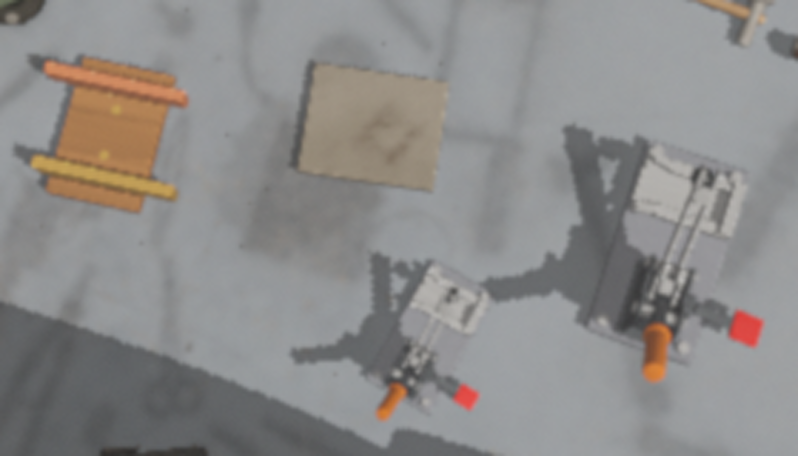

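The close crop confirms that the yellow bar is in the groove nearer the robot and the reddish one in the far groove. The large press's base is about 87 mm wide and its paddle about 22 mm, so the large press is the one meant. Next I'll work out the frames.

```bash
cat >> h.py <<'E'
def go(xyz,ydir):
    """rows' shift (mm) and turn (rad) to put the TCP at xyz, pointing down, closing line along ydir (deg, mod 180)"""
    s=get_state(); A=Ro.from_quat(s['tcp_rot']).as_matrix(); best=None
    for k in (0,180):
        a=np.radians(ydir+k); y=np.array([np.cos(a),np.sin(a),0]); z=np.array([0,0,-1.]); B=np.c_[np.cross(y,z),y,z]
        rv=Ro.from_matrix(A.T@B).as_rotvec()
        print('shift',(A.T@(np.array(xyz)-s['eef_pos'])*1000).round(1),'turn',rv.round(3),'q6',round(s['qpos'][5],2))
E
python3 - <<'E'
from h import *
d=np.load('top.npz'); i,K,R,o=[d[k] for k in 'iKRo']
c=[np.array(p)/2.85+[150,155] for p in [(650,140),(748,172),(583,322),(683,362)]]
w=[ray(p,K,R,o,.012)[:2] for p in c]; print(np.round(w,3), [np.linalg.norm(w[0]-w[1]),np.linalg.norm(w[2]-w[3]),np.linalg.norm(w[0]-w[2]),np.linalg.norm(w[1]-w[3])])
ax=(w[0]+w[1]-w[2]-w[3]); print('press x deg',np.degrees(np.arctan2(ax[1],ax[0])),'mid',np.mean(w,0))
for p in [(33,162),(175,193),(45,68),(186,98)]: print(ray(np.array(p)/2.85+[150,155],K,R,o,.032).round(3))
s=get_state(); print(Ro.from_quat(s['tcp_rot']).as_matrix().round(2)); T=imaging.read_camera('wrist'); print(np.round(T['tool_from_camera'],3),T['fx'])
go((.467,.274,.2),-81+180)
E
```

```text
[[ 0.666 -0.135]
 [ 0.67  -0.22 ]
 [ 0.502 -0.135]
 [ 0.501 -0.221]] [np.float64(0.08500416144418463), np.float64(0.0860538554845943), np.float64(0.16391932475853077), np.float64(0.16862705381483015)]
press x deg 0.08322626333485812 mid [ 0.58456461 -0.17780483]
[0.456 0.331 0.032]
[0.475 0.212 0.032]
[0.533 0.356 0.032]
[0.552 0.236 0.032]
[[ 0.95  0.31 -0.  ]
 [ 0.31 -0.95  0.  ]
 [ 0.   -0.   -1.  ]]
[[-0.001 -0.965 -0.262  0.067]
 [ 1.    -0.001  0.     0.001]
 [-0.    -0.262  0.965 -0.129]
 [ 0.     0.     0.     1.   ]] 355.3878409730732
shift [ 529.1 -788.8   45.8] turn [ 0.    -0.003 -2.981] q6 -0.15
shift [ 529.1 -788.8   45.8] turn [-0.002 -0.     0.161] q6 -0.15
```

Run:
```python
from h import *
t=np.load('top.npz'); s=np.load('scene.npz'); T=(t['K'],t['R'],t['o']); S=(s['K'],s['R'],s['o'])
P=lambda c:c[0]@np.c_[c[1].T,-c[1].T@c[2]]
for a,b in [((30,240),(145,328)),((100,180),(135,225)),((80,258),(175,368))]:
    X=cv2.triangulatePoints(P(T),P(S),np.array(a,float),np.array(b,float)); print(a,b,(X[:3]/X[3]).ravel().round(3))
for z in (.1,.3,.5,.7,.8,.9,1.): 
    c=ray((90,0),*T,z); e=ray((265,60),*T,z); print(z,c.round(2),e.round(2),proj(c,*S).round(),proj(e,*S).round())
```

```text
(30, 240) (145, 328) [0.289 0.498 0.184]
(100, 180) (135, 225) [0.457 0.415 0.238]
(80, 258) (175, 368) [0.292 0.454 0.051]
0.1 [0.87 0.7  0.1 ] [0.87 0.24 0.1 ] [-35. 238.] [154. 182.]
0.3 [0.76 0.55 0.3 ] [0.77 0.18 0.3 ] [ 18. 158.] [181. 122.]
0.5 [0.66 0.41 0.5 ] [0.67 0.13 0.5 ] [83. 59.] [217.  44.]
0.7 [0.56 0.27 0.7 ] [0.56 0.07 0.7 ] [168. -68.] [265. -64.]
0.8 [0.51 0.2  0.8 ] [0.51 0.05 0.8 ] [ 220. -146.] [ 296. -134.]
0.9 [0.46 0.13 0.9 ] [0.46 0.02 0.9 ] [ 280. -237.] [ 335. -219.]
1.0 [0.4  0.05 1.  ] [ 0.41 -0.01  1.  ] [ 351. -345.] [ 383. -327.]
```

```bash
python3 -m jog '[[0,500,0,-40,0,0,0],[0,500,0,-40,0,0,-0.4],[0,500,0,-40,0,0,-0.4],[0,500,0,-40,0,0,-0.4],[0,500,0,-40,0,0,-0.4],[0,500,0,-40,0,0,-0.4],[0,500,0,-40,0,0,-0.4],[0,500,0,-40,0,0,-0.4],[0,500,0,-40,0,0,-0.4],[0,500,0,-40,0,0,-0.4],[0,500,0,-40,0,0,-0.4],[0,500,0,-40,0,0,-0.4]]'
```

```text
time: 1.35
eef_pos: [0.687, -0.4837, 0.2835]
tcp_rot: [0.936, 0.352, -0.001, -0.001]
contact_force: [-0.3, -0.0, -0.3]
opening: 1.002
finger_force: 0.0
```

Run:
```python
from h import *
go((.59,-.17,.30),0)
```

```text
shift [ 134.  -299.8  -16. ] turn [-0.002 -0.    -0.851] q6 0.12
shift [ 134.  -299.8  -16. ] turn [-0.     0.003  2.291] q6 0.12
```

```bash
python3 -m jog '[[0,134,-300,-16,0,0,-0.85],[0,134,-300,-16,0,0,-0.85],[0,134,-300,-16,0,0,-0.85],[0,134,-300,-16,0,0,-0.85],[0,134,-300,-16,0,0,-0.85],[0,134,-300,-16,0,0,-0.85],[0,134,-300,-16,0,0,-0.85],[0,134,-300,-16,0,0,-0.85],[0,134,-300,-16,0,0,-0.85],[0,134,-300,-16,0,0,-0.85]]'
python3 - <<'E'
from h import *
i,K,R,o=cam('wrist'); np.savez('w1',i=i,K=K,R=R,o=o); cv2.imwrite('pics/w1.png',i); s=get_state(); print(s['dq'],o)
E
```

```text
time: 2.35
eef_pos: [0.5891, -0.1725, 0.3013]
tcp_rot: [0.709, 0.705, -0.0, 0.0]
contact_force: [0.4, -0.6, 0.9]
opening: 0.996
finger_force: 0.0
[ 0.0004972   0.0106627  -0.00405965  0.00149693  0.00081446 -0.00129924] [ 0.58970291 -0.10658986  0.43050818]
```

View pics/w1.png

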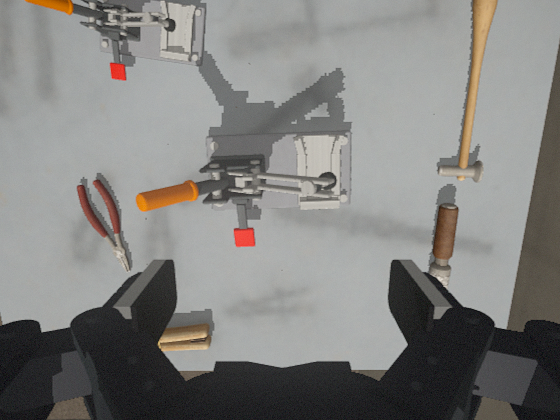

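The wrist view shows the large press square to the world: base corners near (209,131), (352,131) and (351,207), the rails from column 298 to 341, the red paddle at (245,238) and the orange grip from (140,202) to (197,187). The small press is at top left and isn't used.

Run:
```python
from h import *
d=np.load('w1.npz'); i,K,R,o=[d[k] for k in 'iKRo']
for n,p,z in [('baseTL',(209,131),.012),('baseTR',(352,131),.012),('baseBR',(351,207),.012),('railTL',(298,136),.027),('railTR',(339,136),.027),('railBL',(301,207),.027),('railBR',(342,207),.027)]: print(n,ray(p,K,R,o,z)[:2].round(4))
hsv=cv2.cvtColor(i,cv2.COLOR_BGR2HSV)
for n,lo,hi,z,roi in [('red',(0,150,120),(4,255,255),.033,(200,300,200,270)),('or',(5,150,110),(17,255,255),.119,(120,210,160,220))]:
    m=cv2.inRange(hsv,lo,hi); q=np.zeros_like(m); a,b,c,e=roi; q[c:e,a:b]=m[c:e,a:b]
    pts=np.argwhere(q>0)[:,::-1].astype(float); w=np.array([ray(x,K,R,o,z)[:2] for x in pts],np.float32); r=cv2.minAreaRect(w); print(n,len(pts),w.mean(0).round(4),r)
crop=cv2.resize(i[115:225,190:370],None,fx=4.4,fy=4.4,interpolation=cv2.INTER_CUBIC); cv2.imwrite('pics/w1c.png',crop)
go((.471,.245,.15),9)
```

```text
baseTL [ 0.5055 -0.1316]
baseTR [ 0.6706 -0.1326]
baseBR [ 0.6736 -0.2238]
railTL [ 0.6076 -0.1368]
railTR [ 0.6535 -0.1371]
railBL [ 0.6117 -0.2192]
railBR [ 0.66   -0.2195]
red 332 [ 0.544 -0.254] ((0.5438597798347473, -0.2541469931602478), (0.02256743609905243, 0.02196933701634407), 3.8249764442443848)
or 1074 [ 0.4858 -0.1823] ((0.48544639348983765, -0.1829047054052353), (0.05768284574151039, 0.018393177539110184), 14.48515796661377)
shift [ 417.  -120.4  151. ] turn [-0.     0.    -0.162] q6 -0.44
shift [ 417.  -120.4  151. ] turn [1.000e-03 0.000e+00 2.979e+00] q6 -0.44
```

View pics/w1c.png

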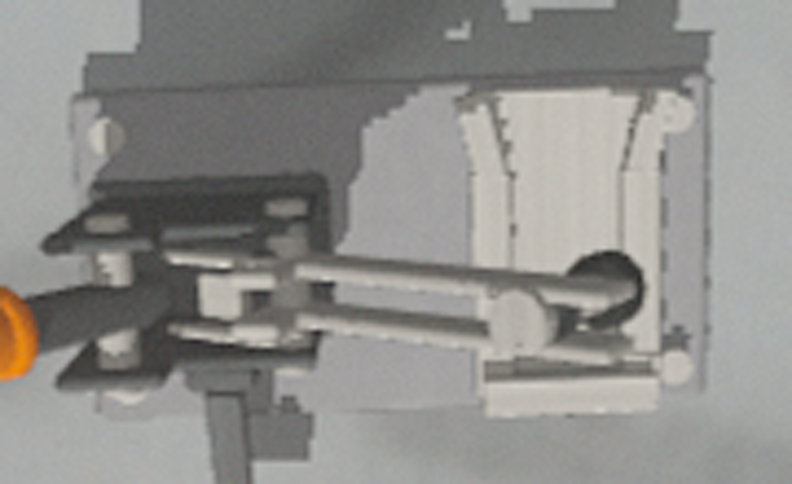

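Run:
```python
from h import *
d=np.load('w1.npz'); i,K,R,o=[d[k] for k in 'iKRo']
for n,p,z in [('baseTL',(73,97),.012),('baseTR',(708,76),.012),('baseBR',(705,392),.012),('baseBL',(100,413),.012),('stopL',(486,385),.032),('stopR',(657,378),.032),('stopbotL',(487,416),.032),('inL1',(513,180),.027),('inL2',(515,265),.027),('inR1',(622,172),.027),('inR2',(622,250),.027),('outL1',(470,180),.027),('outL2',(482,360),.027),('outR1',(661,170),.027),('outR2',(661,340),.027)]:
    print(n,ray(np.array(p)/4.4+[190,115],K,R,o,z)[:2].round(4))
```

```text
baseTL [ 0.5023 -0.1385]
baseTR [ 0.6695 -0.1341]
baseBR [ 0.6725 -0.2201]
baseBL [ 0.5044 -0.2251]
stopL [ 0.6107 -0.2124]
stopR [ 0.6557 -0.2108]
stopbotL [ 0.611  -0.2209]
inL1 [ 0.6175 -0.1591]
inL2 [ 0.6183 -0.1813]
inR1 [ 0.6455 -0.1572]
inR2 [ 0.6462 -0.1775]
outL1 [ 0.6064 -0.159 ]
outL2 [ 0.6099 -0.2068]
outR1 [ 0.6556 -0.1568]
outR2 [ 0.6572 -0.2017]
```

```bash
python3 -m jog '[[0.4,417,-120,60,0,0,-0.16],[0.4,417,-120,60,0,0,-0.16],[0.4,417,-120,60,0,0,-0.16],[0.4,417,-120,60,0,0,-0.16],[0.4,417,-120,60,0,0,-0.16],[0.4,417,-120,60,0,0,-0.16],[0.4,417,-120,60,0,0,-0.16],[0.4,417,-120,60,0,0,-0.16],[0.4,417,-120,60,0,0,-0.16],[0.4,417,-120,60,0,0,-0.16],[0.4,417,-120,60,0,0,-0.16],[0.4,417,-120,60,0,0,-0.16]]'
python3 - <<'E'
from h import *
i,K,R,o=cam('wrist'); np.savez('w2',i=i,K=K,R=R,o=o); cv2.imwrite('pics/w2.png',i); s=get_state(); print(s['dq'],o)
E
```

```text
time: 3.6
eef_pos: [0.4717, 0.2454, 0.2414]
tcp_rot: [0.65, 0.76, -0.0, 0.0]
contact_force: [-0.2, -0.7, 0.6]
opening: 0.6
finger_force: 0.0
[-0.0039437  -0.00627311  0.00345437  0.00326219  0.00030711  0.00147337] [0.4616998  0.31048056 0.37054213]
```

View pics/w2.png

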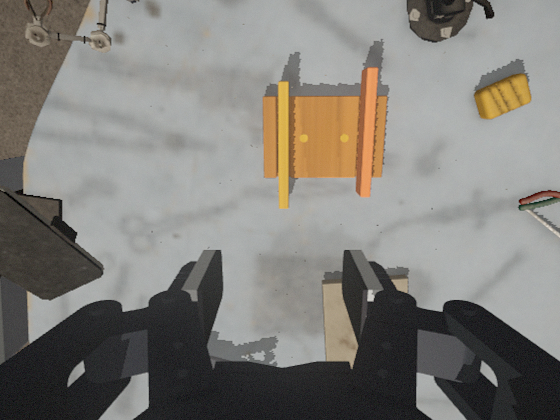

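The wrist view shows the rack at (325,136), with the yellow brass bar from (284,82) to (284,208), the copper bar at (368,132) and the board at the bottom right. The lamp stand is well away at top right. I'll measure the brass bar's line.

Run:
```python
from h import *
d=np.load('w2.npz'); i,K,R,o=[d[k] for k in 'iKRo']
m=cv2.inRange(cv2.cvtColor(i,cv2.COLOR_BGR2HSV),(18,120,100),(32,255,255)); m[:,:260]=0; m[:,310:]=0; m[:70]=0;m[220:]=0
p=np.argwhere(m>0)[:,::-1].astype(float); w=np.array([ray(x,K,R,o,.032)[:2] for x in p],np.float32); r=cv2.minAreaRect(w); print(len(p),r)
for q in [(325,278),(408,276)]: print('board',ray(q,K,R,o,.011))
c=np.array(r[0]); v=cv2.fitLine(w,cv2.DIST_L2,0,.01,.01).ravel(); print(v)
u=v[:2]*(-np.sign(v[1])); g=c+u*.025; a=np.degrees(np.arctan2(u[1],u[0]))+90; print('grasp',g,'phi',a); go((*g,.033),a)
```

```text
1412 ((0.47708436846733093, 0.27701181173324585), (0.02727155201137066, 0.11792660504579544), 8.674910545349121)
board [0.53712224 0.13790693 0.011     ]
board [0.62767673 0.15443443 0.011     ]
[ 0.15262733 -0.9882838   0.4686643   0.27923802]
grasp [0.48090005 0.25230472] phi 8.779221
shift [  5.6  10.1 208.4] turn [0.    0.    0.001] q6 0.13
shift [  5.6  10.1 208.4] turn [-0.    0.   -3.14] q6 0.13
```

```bash
python3 -m jog '[[0.4,8,2,0,0,0,0],[0.4,8,2,50,0,0,0],[0.4,8,2,100,0,0,0],[0.4,8,2,150,0,0,0],[0.4,8,2,185,0,0,0],[0.4,8,2,200,0,0,0],[0.4,8,2,207,0,0,0],[0.8,8,2,207,0,0,0],[1,8,2,207,0,0,0],[1,8,2,207,0,0,0],[1,8,2,207,0,0,0],[1,8,2,207,0,0,0]]' 60
```

```text
time: 4.85
eef_pos: [0.4732, 0.2552, 0.0366]
tcp_rot: [0.649, 0.76, 0.002, 0.001]
contact_force: [-0.2, -1.2, 7.1]
opening: 0.095
finger_force: 61.3
```

```bash
python3 -m jog '[[1,0,0,-20,0,0,0],[1,0,0,-50,0,0,0],[1,0,0,-80,0,0,0],[1,0,0,-80,0,0,0]]'
python3 - <<'E'
from h import *
print(ctrl.tip_reach); go((.578,.0625,.06),1.8); go((.578,.0625,.0425),1.8)
E
```

```text
time: 5.25
eef_pos: [0.4746, 0.2559, 0.1193]
tcp_rot: [0.649, 0.76, 0.004, 0.003]
contact_force: [0.6, 0.6, -0.8]
opening: 0.091
finger_force: 60.3
0.014
shift [-207.3   71.3   59.7] turn [ 0.01  -0.002  0.126] q6 0.15
shift [-207.3   71.3   59.7] turn [ 3.000e-03  1.500e-02 -3.016e+00] q6 0.15
shift [-207.3   71.1   77.2] turn [ 0.01  -0.002  0.126] q6 0.15
shift [-207.3   71.1   77.2] turn [ 3.000e-03  1.500e-02 -3.016e+00] q6 0.15
```

```bash
python3 -m jog '[[1,-45,16,0,0,0,0.06],[1,-90,32,0,0,0,0.126],[1,-135,48,0,0,0,0.126],[1,-180,64,0,0,0,0.126],[1,-207,71,0,0,0,0.126],[1,-207,71,40,0,0,0.126],[1,-207,71,60,0,0,0.126],[1,-207,71,70,0,0,0.126],[1,-207,71,74,0,0,0.126],[1,-207,71,76,0,0,0.126],[1,-207,71,77,0,0,0.126],[1,-207,71,77,0,0,0.126]]'
```

```text
time: 6.45
eef_pos: [0.5717, 0.061, 0.0417]
tcp_rot: [0.695, 0.719, -0.004, -0.003]
contact_force: [-17.1, -3.0, 29.0]
opening: 0.093
finger_force: 65.8
```

```bash
python3 -m jog '[[1,0,0,-1,0,0,0],[0.6,0,0,-2,0,0,0],[0.4,0,0,-2,0,0,0],[0.2,0,0,-2,0,0,0],[0,0,0,-2,0,0,0],[0,0,0,-2,0,0,0],[0,0,0,-2,0,0,0]]'
python3 - <<'E'
from h import *
i,K,R,o=cam('wrist'); np.savez('w3',i=i,K=K,R=R,o=o); cv2.imwrite('pics/w3.png',i)
E
```

```text
time: 7.15
eef_pos: [0.5739, 0.0614, 0.039]
tcp_rot: [0.696, 0.718, -0.0, -0.0]
contact_force: [-1.0, -0.1, 0.5]
opening: 0.997
finger_force: 0.0
```

View pics/w3.png

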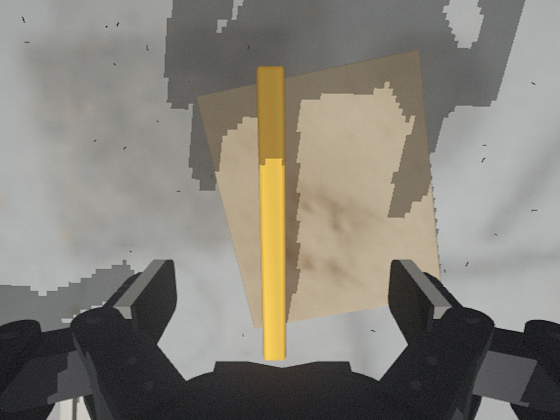

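The wrist view shows the bar standing on edge on the board, from (270,67) to (275,358), with free room to its right (+x). I'll lower the open fingers a little, shift to mid-bar and push +x to tip it.

```bash
python3 -m jog '[[0,25,0,0,0,0,0],[0,25,0,8,0,0,0],[0,25,15,8,0,0,0],[0,25,30,8,0,0,0],[0,25,36,8,0,0,0],[0,25,40,8,0,0,0],[0,25,44,8,0,0,0],[0,25,48,8,0,0,0],[0,25,52,8,0,0,0],[0,25,55,8,0,0,0],[0,25,55,8,0,0,0],[0,25,45,-60,0,0,0]]'
python3 - <<'E'
from h import *
print(get_state()['time'])
i,K,R,o=cam('wrist'); np.savez('w4',i=i,K=K,R=R,o=o); cv2.imwrite('pics/w4.png',i)
E
```

```text
time: 8.4
eef_pos: [0.6149, 0.0878, 0.0717]
tcp_rot: [0.696, 0.718, -0.006, -0.007]
contact_force: [0.0, -0.1, -0.8]
opening: 0.999
finger_force: 0.0
8.4
```

```bash
python3 -m jog '[[0,0,0,-20,0,0,0],[0,0,0,-50,0,0,0],[0,0,0,-80,0,0,0],[0,0,0,-80,0,0,0]]'
python3 - <<'E'
from h import *
i,K,R,o=cam('wrist'); np.savez('w4',i=i,K=K,R=R,o=o); cv2.imwrite('pics/w4.png',i)
m=cv2.inRange(cv2.cvtColor(i,cv2.COLOR_BGR2HSV),(18,120,80),(32,255,255)); m=cv2.morphologyEx(m,cv2.MORPH_OPEN,np.ones((5,5)))
n,l,s,c=cv2.connectedComponentsWithStats(m); k=1+s[1:,4].argmax(); p=np.argwhere(l==k)[:,::-1].astype(float)
w=np.array([ray(x,K,R,o,.021)[:2] for x in p],np.float32); print(len(p),cv2.minAreaRect(w),w.mean(0))
E
```

```text
time: 8.85
eef_pos: [0.6241, 0.0879, 0.167]
tcp_rot: [0.696, 0.718, 0.004, 0.004]
contact_force: [0.1, -0.3, 0.2]
opening: 1.002
finger_force: 0.0
4773 ((0.5882229208946228, 0.08237144351005554), (0.026276543736457825, 0.11910027265548706), 1.9401816129684448) [0.58811283 0.08588354]
```

View pics/w4.png

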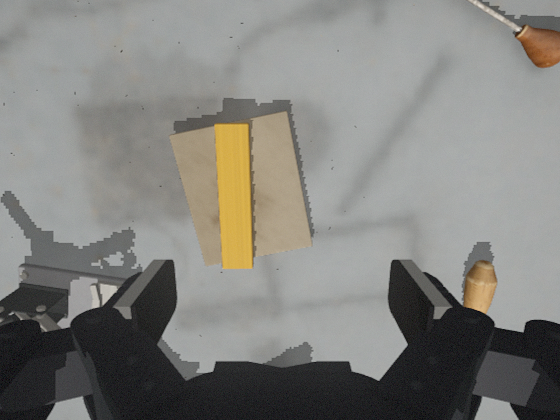

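The bar lies flat on the board from (232,124) to (237,268), at 1.9°, which is parallel to the press's y axis. I'll grip it 40 mm from its centre towards the +y end.

Run:
```python
from h import *
go((.5867,.124,.028),1.9)
```

```text
shift [ 37.3 -35.7 136. ] turn [ 0.006  0.    -0.002] q6 -0.05
shift [ 37.3 -35.7 136. ] turn [ 1.00e-03 -1.00e-02  3.14e+00] q6 -0.05
```

```bash
python3 -m jog '[[0.2,37,-36,0,0,0,0],[0.2,37,-36,45,0,0,0],[0.2,37,-36,90,0,0,0],[0.2,37,-36,120,0,0,0],[0.2,37,-36,132,0,0,0],[0.2,37,-36,136,0,0,0],[0.2,37,-36,136,0,0,0],[1,37,-36,136,0,0,0],[1,37,-36,136,0,0,0],[1,37,-36,136,0,0,0],[1,37,-36,136,0,0,0],[1,37,-36,136,0,0,0]]' 80; python3 -m jog '[[1,0,0,-15,0,0,0],[1,0,0,-40,0,0,0],[1,0,0,-60,0,0,0],[1,0,0,-60,0,0,0]]'
python3 - <<'E'
from h import *
i,K,R,o=cam('wrist')
m=cv2.inRange(cv2.cvtColor(i,cv2.COLOR_BGR2HSV),(18,120,80),(32,255,255)); n,l,s,c=cv2.connectedComponentsWithStats(m); print(s[1:,:][s[1:,4]>200])
cv2.imwrite('pics/w5.png',i)
# approach: bar centre at press (70, 28+130), grip 40 mm further
a=np.radians(1.8); X=np.array([np.cos(a),np.sin(a)]); Y=np.array([-X[1],X[0]]); P=np.array([.562,-.1812])
for y in (165,40): g=P+.070*X+(y+28)/1000*Y+.04*Y-.028*Y*0; print(y,g)
g=P+.07*X+.208*Y; go((*g,.090),1.8); go((*g,.038),1.8)
E
```

```text
time: 10.1
eef_pos: [0.5852, 0.1238, 0.0268]
tcp_rot: [0.696, 0.718, 0.001, 0.001]
contact_force: [-0.6, 0.0, 5.8]
opening: 0.276
finger_force: 79.3
time: 10.5
eef_pos: [0.586, 0.1239, 0.0886]
tcp_rot: [0.696, 0.718, 0.003, 0.002]
contact_force: [-0.6, 0.1, -1.7]
opening: 0.27
finger_force: 78.7
[[ 250  225   64  143 8203]]
165 [0.62464675 0.05388378]
40 [ 0.6285731  -0.07105454]
shift [-96.1  37.7  -3.3] turn [ 0.004 -0.    -0.   ] q6 0.01
shift [-96.1  37.7  -3.3] turn [-0.    -0.006  3.141] q6 0.01
shift [-96.1  37.5  48.7] turn [ 0.004 -0.    -0.   ] q6 0.01
shift [-96.1  37.5  48.7] turn [-0.    -0.006  3.141] q6 0.01
```

```bash
python3 -m jog '[[1,-45,18,0,0,0,0],[1,-96,38,0,0,0,0],[1,-96,38,0,0,0,0],[1,-96,38,30,0,0,0],[1,-96,38,50,0,0,0],[1,-96,38,50,0,0,0],[1,-96,38,50,0,0,0]]'
python3 - <<'E'
from h import *
i,K,R,o=cam('wrist'); cv2.imwrite('pics/w6.png',i)
a=np.radians(1.8); X=np.array([np.cos(a),np.sin(a)]); Y=np.array([-X[1],X[0]]); P=np.array([.562,-.1812])
p=np.array(get_state()['eef_pos']); print((p[:2]-P)@X,(p[:2]-P)@Y)
# mouth of channel and bar in view
hsv=cv2.cvtColor(i,cv2.COLOR_BGR2HSV); m=cv2.inRange(hsv,(18,120,80),(32,255,255))
q=np.argwhere(m>0)[:,::-1].astype(float); q=q[(q[:,0]>200)&(q[:,0]<340)]; w=np.array([ray(x,K,R,o,p[2]-.0058)[:2] for x in q],np.float32)
r=cv2.minAreaRect(w); b=cv2.boxPoints(r); print(r); print(((b-P)@np.c_[X,Y]).round(4))
E
```

```text
time: 11.25
eef_pos: [0.6235, 0.0293, 0.0335]
tcp_rot: [0.696, 0.718, -0.001, -0.001]
contact_force: [0.9, -0.7, -0.6]
opening: 0.274
finger_force: 78.8
0.06928394703452158 0.20839774359250576
((0.6248188018798828, 0.01739601604640484), (0.026308845728635788, 0.06650541722774506), 2.5479280948638916)
[[0.0554 0.2296]
 [0.0563 0.1631]
 [0.0826 0.1634]
 [0.0817 0.2299]]
```

View pics/w6.png

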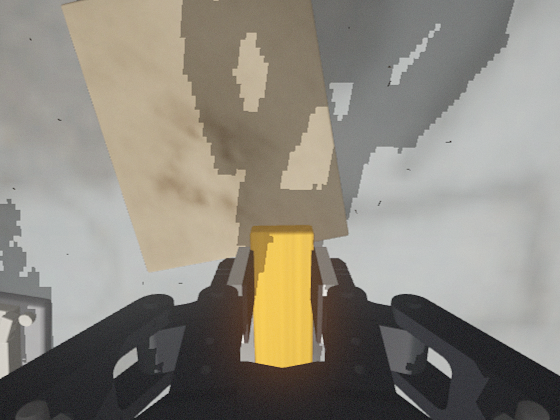

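The gripper holds the bar at about (282,290) with its end at row 227, within 0.7° of the press axis. I'll raise it 4 mm for anvil clearance and slide it in, watching the force.

```bash
python3 -m jog '[[1,0,0.5,-4.5,0,0,0],[1,-20,0.5,-4.5,0,0,0],[1,-40,0.5,-4.5,0,0,0],[1,-50,0.5,-4.5,0,0,0],[1,-58,0.5,-4.5,0,0,0],[1,-66,0.5,-4.5,0,0,0],[1,-74,0.5,-4.5,0,0,0],[1,-82,0.5,-4.5,0,0,0],[1,-90,0.5,-4.5,0,0,0],[1,-90,0.5,-4.5,0,0,0]]'
```

```text
time: 12.3
eef_pos: [0.6277, -0.062, 0.039]
tcp_rot: [0.696, 0.718, -0.0, -0.0]
contact_force: [-0.6, -1.1, -2.1]
opening: 0.273
finger_force: 78.8
```

```bash
python3 -m jog '[[1,-8,0,1,0,0,0],[1,-16,0,1.5,0,0,0],[1,-24,0,1.5,0,0,0],[1,-32,0,1.5,0,0,0],[1,-40,0,1.5,0,0,0],[1,-45,0,1.5,0,0,0],[1,-48,0,1.5,0,0,0],[1,-50,0,1.5,0,0,0],[1,-50,0,1.5,0,0,0]]'
```

```text
time: 13.2
eef_pos: [0.6293, -0.1081, 0.0375]
tcp_rot: [0.697, 0.718, 0.002, -0.002]
contact_force: [-0.0, 8.9, 0.3]
opening: 0.27
finger_force: 78.9
```

```bash
python3 -m jog '[[1,-2,0,1,0,0,0],[1,-2,0,2,0,0,0],[1,-2,0,2,0,0,0]]'; python3 -m jog '[[0.6,0,0,0,0,0,0],[0.5,0,0,0,0,0,0],[0.5,0,0,0,0,0,0],[0.5,0,0,-30,0,0,0],[0.5,0,0,-70,0,0,0],[0.5,0,0,-110,0,0,0],[0.5,0,0,-150,0,0,0],[0.5,0,0,-190,0,0,0],[0.5,0,0,-190,0,0,0]]'
python3 - <<'E'
from h import *
i,K,R,o=cam('wrist'); cv2.imwrite('pics/w7.png',i)
a=np.radians(1.8); X=np.array([np.cos(a),np.sin(a)]); Y=np.array([-X[1],X[0]]); P=np.array([.562,-.1812])
m=cv2.inRange(cv2.cvtColor(i,cv2.COLOR_BGR2HSV),(18,120,80),(32,255,255)); m=cv2.morphologyEx(m,cv2.MORPH_OPEN,np.ones((5,5)))
n,l,s,c=cv2.connectedComponentsWithStats(m); k=1+s[1:,4].argmax(); print(s[k],c[k])
w=np.array([ray(x,K,R,o,.030)[:2] for x in np.argwhere(l==k)[:,::-1].astype(float)],np.float32)
r=cv2.minAreaRect(w); print(r,((cv2.boxPoints(r)-P)@np.c_[X,Y]*1000).round(1))
go((*(P-.077*X),.16),1.8)
E
```

```text
time: 13.5
eef_pos: [0.6294, -0.1082, 0.0357]
tcp_rot: [0.696, 0.718, 0.002, -0.003]
contact_force: [-1.1, 13.9, 2.7]
opening: 0.276
finger_force: 79.2
time: 14.4
eef_pos: [0.6335, -0.115, 0.2351]
tcp_rot: [0.696, 0.718, 0.003, 0.007]
contact_force: [0.8, -0.9, 0.1]
opening: 0.499
finger_force: 0.0
[ 261  152   28  107 2577] [275.03453628 200.79394645]
((0.6308982372283936, -0.14375941455364227), (0.025441283360123634, 0.10748336464166641), 1.960553765296936) [[ 57.2  89. ]
 [ 57.5 -18.5]
 [ 82.9 -18.4]
 [ 82.6  89. ]]
shift [ -64.3 -149.7   70.1] turn [ 0.01   0.004 -0.001] q6 -0.37
shift [ -64.3 -149.7   70.1] turn [ 0.007 -0.015  3.141] q6 -0.37
```

View pics/w7.png

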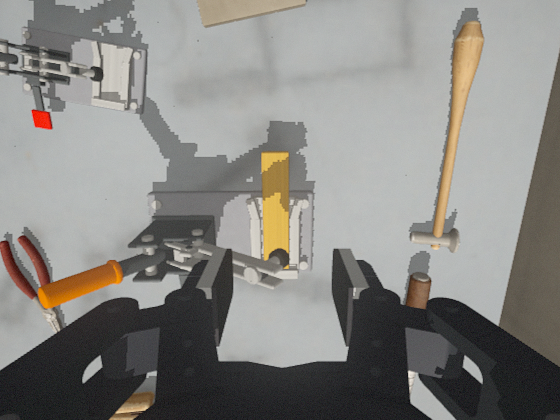

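The bar is seated: its outer end is at press y = 89 mm, it is centred at x = 70 mm, and it sits under the raised pad at pixel (278,260). The handle is open at (80,283). Next I'll go above the grip with the fingers shut.

```bash
python3 - <<'E'
from h import *
a=np.radians(1.8); X=np.array([np.cos(a),np.sin(a)]); P=np.array([.562,-.1812])
go((*(P-.070*X),.18),1.8)
E
python3 -m jog '[[1,-64,-45,50,0,0,0],[1,-64,-90,50,0,0,0],[1,-64,-143,50,0,0,0],[1,-64,-143,50,0,0,0],[1,-64,-143,50,0,0,0],[1,-64,-143,50,0,0,0]]'
```

```text
shift [ -64.4 -142.5   50.2] turn [ 0.01   0.004 -0.001] q6 -0.37
shift [ -64.4 -142.5   50.2] turn [ 0.007 -0.015  3.141] q6 -0.37
time: 15.05
eef_pos: [0.4883, -0.1817, 0.1751]
tcp_rot: [0.697, 0.718, -0.0, -0.0]
contact_force: [0.8, 0.6, 0.5]
opening: 0.002
finger_force: 0.0
```

```bash
python3 -m jog '[[1,-2,3,10,0,0,0],[1,-2,3,20,0,0,0],[1,-2,3,24,0,0,0],[1,-2,3,24,0,0,0]]'
```

```text
time: 15.45
eef_pos: [0.4915, -0.1826, 0.1501]
tcp_rot: [0.696, 0.718, -0.0, -0.002]
contact_force: [-0.3, 0.4, 0.9]
opening: 0.005
finger_force: 0.0
```

```bash
python3 -m jog '[[1,0,-2,5,0,0,0],[1,0,-6,10,0,0,0],[1,0,-9,15,0,0,0],[1,0,-12,20,0,0,0]]'
```

```text
time: 15.85
eef_pos: [0.4808, -0.1844, 0.1335]
tcp_rot: [0.696, 0.718, 0.0, 0.002]
contact_force: [0.6, 0.5, 7.1]
opening: 0.001
finger_force: 2.7
```

```bash
python3 -m jog '[[1,0,-5,6,0,0,0],[1,0,-9,12,0,0,0],[1,0,-13,18,0,0,0],[1,0,-16,24,0,0,0],[1,0,-19,30,0,0,0],[1,0,-20,34,0,0,0],[1,0,-20,34,0,0,0]]'
```

```text
time: 16.55
eef_pos: [0.4584, -0.1836, 0.0963]
tcp_rot: [0.696, 0.718, -0.0, -0.002]
contact_force: [-0.3, -0.6, -0.7]
opening: -0.003
finger_force: 0.0
```

```bash
python3 -m jog '[[1,0,0,2,0,0,0],[1,0,0,4,0,0,0],[1,0,0,4,0,0,0]]'
```

```text
time: 16.85
eef_pos: [0.4596, -0.1842, 0.0943]
tcp_rot: [0.696, 0.718, -0.0, -0.001]
contact_force: [-2.4, 0.9, 3.9]
opening: -0.003
finger_force: 2.2
```

```bash
python3 -m jog '[[1,0,0,3,0,0,0],[1,0,0,4,0,0,0],[1,0,0,4,0,0,0],[1,0,0,-30,0,0,0],[1,0,0,-70,0,0,0],[1,0,0,-110,0,0,0],[1,20,60,-110,0,0,0],[1,20,60,-110,0,0,0]]'
python3 - <<'E'
from h import *
i,K,R,o=cam('wrist'); cv2.imwrite('pics/w8.png',i[:,:])
a=np.radians(1.8); X=np.array([np.cos(a),np.sin(a)]); Y=np.array([-X[1],X[0]]); P=np.array([.562,-.1812])
hsv=cv2.cvtColor(i,cv2.COLOR_BGR2HSV)
m=cv2.inRange(hsv,(0,150,120),(4,255,255)); n,l,s,c=cv2.connectedComponentsWithStats(m); 
for k in range(1,n):
    if s[k,4]>50: print('red',s[k],c[k])
print('expected paddle px locked/open',proj([*(P-.02*X-.074*Y),.063],K,R,o),proj([*(P-.02*X-.074*Y),.033],K,R,o))
go((*(P-.02*X-.074*Y),.10),1.8)
E
```

```text
time: 17.65
eef_pos: [0.5225, -0.1623, 0.2069]
tcp_rot: [0.696, 0.718, 0.001, 0.003]
contact_force: [0.4, -0.6, -0.3]
opening: -0.001
finger_force: 0.0
red [141  55  19  24 377] [150.36339523  66.16710875]
expected paddle px locked/open [302.55723993 300.47842197] [300.55746914 283.78525774]
shift [-94.8  18.8 105.2] turn [0.003 0.001 0.001] q6 -0.52
shift [-94.8  18.8 105.2] turn [-1.00e-03  5.00e-03 -3.14e+00] q6 -0.52
```

View pics/w8.png

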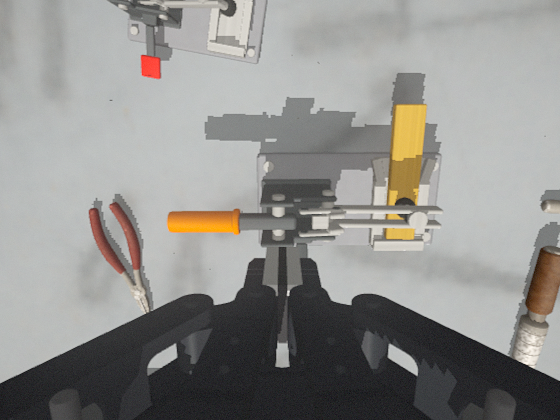

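The handle lies level at (205,221) and the clamp bar is down on the bar at (405,205), so the press is locked. I'll move over the paddle while the two seconds pass.

```bash
python3 -m jog '[[1,-45,10,0,0,0,0],[1,-95,19,0,0,0,0],[1,-95,19,0,0,0,0],[1,-95,19,50,0,0,0],[1,-95,19,100,0,0,0],[1,-95,19,105,0,0,0],[1,-95,19,105,0,0,0],[1,-95,19,105,0,0,0],[1,-95,19,105,0,0,0],[1,-95,19,105,0,0,0],[1,-95,19,105,0,0,0],[1,-95,19,105,0,0,0]]'; python3 -m jog '[[1,0,0,0,0,0,0],[1,0,0,0,0,0,0],[1,0,0,0,0,0,0],[1,0,0,0,0,0,0],[1,0,0,0,0,0,0],[1,0,0,0,0,0,0],[1,0,0,0,0,0,0],[1,0,0,0,0,0,0],[1,0,0,10,0,0,0],[1,0,0,20,0,0,0],[1,0,0,20,0,0,0]]'
```

```text
time: 18.9
eef_pos: [0.5414, -0.257, 0.0997]
tcp_rot: [0.696, 0.718, 0.0, 0.001]
contact_force: [0.2, 0.7, 0.1]
opening: 0.001
finger_force: 0.0
time: 20.0
eef_pos: [0.5414, -0.2579, 0.0783]
tcp_rot: [0.696, 0.718, -0.0, 0.001]
contact_force: [0.8, -1.8, 3.2]
opening: 0.0
finger_force: 1.5
```

```bash
python3 -m jog '[[1,0,0,3,0,0,0],[1,0,0,6,0,0,0],[1,0,0,9,0,0,0],[1,0,0,12,0,0,0],[1,0,0,15,0,0,0],[1,0,0,15,0,0,0]]'; python3 -m jog '[[0.4,0,0,-50,0,0,0],[0.4,0,0,-100,0,0,0],[0.4,0,0,-150,0,0,0],[0.4,45,30,-150,0,0,0],[0.4,90,60,-150,0,0,0],[0.4,140,87,-150,0,0,0],[0.4,140,87,-150,0,0,0],[0.4,140,87,-150,0,0,0]]'
python3 - <<'E'
from h import *
i,K,R,o=cam('wrist'); cv2.imwrite('pics/w9.png',i)
a=np.radians(1.8); X=np.array([np.cos(a),np.sin(a)]); Y=np.array([-X[1],X[0]]); P=np.array([.562,-.1812])
m=cv2.inRange(cv2.cvtColor(i,cv2.COLOR_BGR2HSV),(18,120,80),(32,255,255)); m=cv2.morphologyEx(m,cv2.MORPH_OPEN,np.ones((5,5)))
n,l,s,c=cv2.connectedComponentsWithStats(m); k=1+s[1:,4].argmax(); print(s[k])
w=np.array([ray(x,K,R,o,.030)[:2] for x in np.argwhere(l==k)[:,::-1].astype(float)],np.float32)
r=cv2.minAreaRect(w); print(r,((cv2.boxPoints(r)-P)@np.c_[X,Y]*1000).round(1))
go((*(P+.07*X+.069*Y),.037),1.8)
E
```

```text
time: 20.6
eef_pos: [0.5404, -0.2561, 0.0626]
tcp_rot: [0.696, 0.718, -0.0, -0.001]
contact_force: [0.6, -0.5, -0.1]
opening: -0.002
finger_force: 0.0
time: 21.4
eef_pos: [0.6242, -0.112, 0.2135]
tcp_rot: [0.695, 0.719, -0.0, -0.0]
contact_force: [-0.1, -0.0, -0.8]
opening: 0.603
finger_force: 0.0
[ 274  160   29  116 2942]
((0.6310794353485107, -0.14540839195251465), (0.02503649890422821, 0.11103501170873642), 2.133841037750244) [[ 57.3  89. ]
 [ 58.  -22. ]
 [ 83.  -21.8]
 [ 82.4  89.2]]
shift [  3.4   6.4 176.5] turn [-0.001  0.     0.002] q6 -0.37
shift [  3.4   6.4 176.5] turn [-1.00e-03 -1.00e-03 -3.14e+00] q6 -0.37
```

View pics/w9.png

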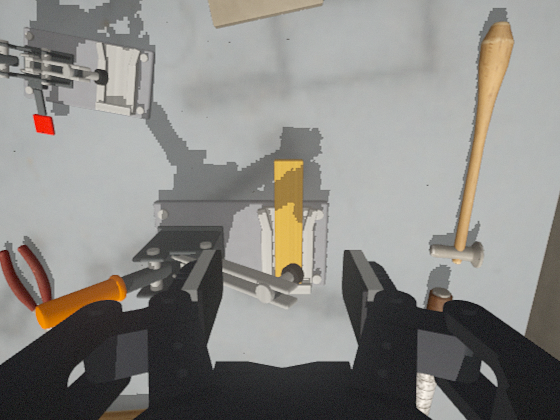

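The press has sprung open, with the handle raised at (80,300), and the bar is still seated. I'll grip the outer end and slide it out level.

```bash
python3 -m jog '[[0.4,3,6,50,0,0,0],[0.4,3,6,100,0,0,0],[0.4,3,6,150,0,0,0],[0.4,3,6,170,0,0,0],[0.4,3,6,177,0,0,0],[0.4,3,6,177,0,0,0],[1,3,6,177,0,0,0],[1,3,6,177,0,0,0],[1,3,6,177,0,0,0],[1,3,6,177,0,0,0],[1,3,6,177,0,0,0]]' 80; python3 -m jog '[[1,8,0,-1,0,0,0],[1,20,0,-1.5,0,0,0],[1,35,0,-1.5,0,0,0],[1,50,0,-1.5,0,0,0],[1,70,0,-1.5,0,0,0],[1,90,0,-1.5,0,0,0],[1,110,0,-1.5,0,0,0],[1,130,0,-1.5,0,0,0],[1,145,0,-1.5,0,0,0],[1,145,0,-1.5,0,0,0]]'
```

```text
time: 22.55
eef_pos: [0.631, -0.1118, 0.0396]
tcp_rot: [0.696, 0.718, 0.0, 0.002]
contact_force: [-2.1, -1.5, 5.6]
opening: 0.262
finger_force: 78.5
time: 23.55
eef_pos: [0.6238, 0.037, 0.0373]
tcp_rot: [0.695, 0.719, -0.0, -0.001]
contact_force: [-0.4, -0.2, -1.3]
opening: 0.257
finger_force: 78.6
```

```bash
python3 -m jog '[[1,0,0,-25,0,0,0],[1,0,0,-30,0,0,0],[1,45,-15,-30,0,0,0],[1,88,-35,-30,0,0,0],[1,88,-35,-30,0,0,0],[1,88,-35,-10,0,0,0],[1,88,-35,2,0,0,0],[1,88,-35,5,0,0,0],[1,88,-35,5,0,0,0]]'
```

```text
time: 24.45
eef_pos: [0.5871, 0.1201, 0.0325]
tcp_rot: [0.696, 0.718, -0.001, -0.001]
contact_force: [0.4, 0.2, -1.0]
opening: 0.261
finger_force: 78.9
```

```bash
python3 -m jog '[[1,6,5,0,0,0,0],[1,6,5,1,0,0,0],[1,6,5,2,0,0,0],[1,6,5,2,0,0,0]]'
```

```text
time: 24.85
eef_pos: [0.5925, 0.127, 0.0315]
tcp_rot: [0.696, 0.718, 0.0, 0.0]
contact_force: [-0.4, 0.6, -0.5]
opening: 0.264
finger_force: 78.9
```

```bash
python3 -m jog '[[1,0,0,1,0,0,0],[1,0,0,2,0,0,0],[1,0,0,3,0,0,0],[1,0,0,3,0,0,0]]'
```

```text
time: 25.25
eef_pos: [0.5926, 0.1271, 0.031]
tcp_rot: [0.696, 0.718, -0.0, -0.0]
contact_force: [-6.2, 0.0, 12.2]
opening: 0.264
finger_force: 80.7
```

Contact with the board. I'll release, rise and check.

```bash
python3 -m jog '[[1,0,0,-2,0,0,0],[0.6,0,0,-2,0,0,0],[0.4,0,0,-2,0,0,0],[0.4,0,0,-2,0,0,0],[0.4,0,0,-30,0,0,0],[0.4,0,0,-75,0,0,0],[0.4,0,0,-120,0,0,0],[0.4,0,0,-160,0,0,0],[0.4,0,0,-160,0,0,0],[0.4,0,0,-160,0,0,0]]'
python3 - <<'E'
from h import *
i,K,R,o=cam('wrist'); hsv=cv2.cvtColor(i,cv2.COLOR_BGR2HSV)
def big(m,z):
    m=cv2.morphologyEx(m,cv2.MORPH_OPEN,np.ones((5,5))); n,l,s,c=cv2.connectedComponentsWithStats(m); k=1+s[1:,4].argmax(); print(s[k])
    w=np.array([ray(x,K,R,o,z)[:2] for x in np.argwhere(l==k)[:,::-1].astype(float)],np.float32); return cv2.minAreaRect(w)
print(big(cv2.inRange(hsv,(18,120,80),(32,255,255)),.021)); cv2.imwrite('pics/w10.png',i)
E
```

```text
time: 26.25
eef_pos: [0.5929, 0.127, 0.1896]
tcp_rot: [0.696, 0.718, 0.001, 0.001]
contact_force: [-1.0, 0.4, -0.6]
opening: 0.605
finger_force: 0.0
[ 267  161   30  129 3736]
((0.5942152738571167, 0.09051311016082764), (0.02532932534813881, 0.11928441375494003), 1.0929728746414185)
```

View pics/w10.png

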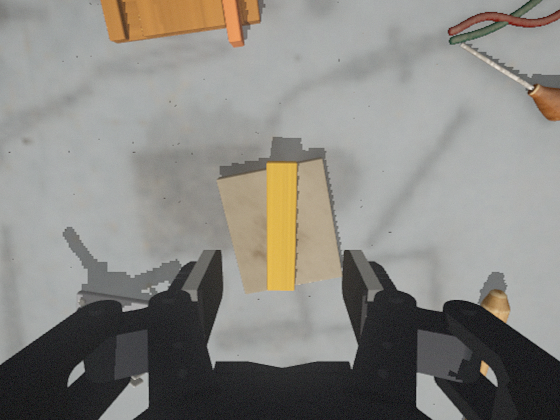

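The brass bar lies flat at the middle of the board, at (282,226), the copper bar is still in its rack, and the arm is clear.

```bash
python3 -c "
from plant import workorder
print(workorder.sign_off())"
```

```text
the job is handed in; nothing more can be done
None
```

I handed the job in at about 26 s of the 72 s limit: the brass bar was pressed, released and left flat in the middle of the soldering board, with the press open and the copper bar still in its rack; sign-off returned no verdict.

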